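Draw out the capsule tray with the pull hook

TASK

Pick up the wooden-handled pull hook, drop its tip into the steel loop on the capsule tray and draw the tray out of its box until you feel it come up against the sprung stop hidden inside; keep a steady pull of about 14 N against the stop for one second and never pull with more than 25 N. Then unhook, leave the tray out with its capsules in it, and stand the hook's handle back on its cork mat and let go. Touch the tray only with the hook and do not shift or upset the cups on the box or the salt shaker and pepper mill on the worktop.

Things in the scene. Friction and masses are not known exactly. Their poses are not given: they have to be found in the camera images.
- hook: Pull hook, 0.16 kg, standing upright on its mat. Dark wood handle 70 long (x) x 26 wide (y) x 46 high, origin at the centre of its underside. A steel shank, diameter 8, leaves its +x end 38 above the underside, runs along +x and at x = 80 bends straight down into a pin of diameter 8 ending 4 above the underside's level (30 below the shank). Grip the handle across y near its middle.
- hook_tip (a point): Lowest point of the hook's pin, at (80, 0, 4) in the hook's frame; same axes as the hook.
- tray: Light wood tray, 150 deep (x) x 124 wide, sides 32 high, front 58 high, 0.28 to 0.43 kg with three capsules; its rear wall has ears, 146 across. It slides on the worktop inside the box with less than 6 N of drag. Origin at the centre of its underside; +x points into the box, it is drawn out along its own -x. Outer front face at x = -75.
- loop (a point): Centre of the opening of the level steel loop on the tray's front, at (-88.5, 0, 40) in the tray's frame. Round bar 6 thick, lying level, top 43 above the worktop; opening 27 along x, 28 along y. The hook pulls on the outer bar, whose middle is 16.5 further out along -x. Beneath the loop is open space down to the worktop.
- housing: Capsule box, fixed: grey sides, light wood roof, 170 deep (x) x 168 wide x 76 high, open at its -x face. Origin at the centre of its underside; axes parallel to the tray's within 2 degrees. At the start the tray's origin is at x = -10 to -22 in this frame (tray front flush to 12 proud).
- box_mouth (a point): Middle of the lower edge of the box's open face, at (-85, 0, 0) in the box's frame. Out of sight inside, a sprung rubber stop meets the tray's rear ears once the tray's origin has come to between x = +23 and -2 in this frame (differs each time, not reported: feel for it). It yields 1 mm per 4 N, up to 15 mm, then is solid, and pushes the tray back some mm when the pull ends.
- mat: Cork mat 130 (x) x 90 (y) x 5 thick, fixed flat on the worktop; origin at the centre of its underside, so its top is at z = 5. The handle's middle must end up within 40 of its centre along the mat's x and 30 along its y.
- capsule_brown: Brown coffee capsule, diameter 29, 21 high, loose in the tray; origin at the centre of its underside.
- capsule_plum: Plum coffee capsule, diameter 29, 21 high, loose in the tray; origin at the centre of its underside.
- capsule_graphite: Graphite grey coffee capsule, diameter 29, 21 high, loose in the tray; origin at the centre of its underside.
- mug: Dark grey-blue mug 82 diameter, 97 high, loose on the roof of the box (roof top 76 above the worktop); origin at the centre of its underside.
- espresso_cup: Cream espresso cup 64 diameter, 51 high, loose on the roof of the box; origin at the centre of its underside.
- salt_shaker: Salt shaker with grey cap, diameter 44, 90 high, on the worktop; origin at the centre of its underside.
- pepper_mill: Brown wooden pepper mill, diameter 58, 140 high, on the worktop; origin at the centre of its underside.

How it is judged:
By the outcome, as a careful person would: the job done as asked, in the order asked, and still so for the second after the job is handed in, with the robot touching nothing.
It also fails if it takes over 58 s, if anything falls off the work surface, if the arm or the gripper's body presses on something with over 40 N, if the wrist force passes 120 N, or if a joint passes its speed limit or range.

ROBOT

A 6-joint arm with a two-finger parallel gripper is mounted at the origin on a cart in front of the work surface, level with it; the furniture and walls round the work are solid. World frame = base frame: x ahead of the robot, y to its left, z up, the work surface at z = 0. Lengths are in m, angles in rad, forces in N, time in s.
With the tool pointing down it reaches from about 0.35 to 0.85 m from the base axis. Payload 8.1 kg.
Tool frame: the origin (TCP) lies at the very end of the fingers, on their centre line; the grasp point (between the pads) lies robot.tcp_to_grasp behind it (robot.tcp_to_grasp is the distance from the TCP to the grasp point, in m); z points along the fingers, y is the line along which they close (so a half turn about z gives the same grasp; the last joint's range is limited). The gripper opens to 93 mm and grips with 3 to 60 N. Pads are 15 mm wide; open, the fingers measure 128 mm over their backs; the gripper's body (75 mm by 188 mm) begins 65 mm behind the grasp point.
Start: joints at [1.026, 0.13, 1.488, -0, 1.523, -0.085], TCP at [0.266, 0.538, 0.219] pointing down, gripper open.
Joint ranges: [-2.96, 2.96], [-0.89, 2.26], [0.02, 2.5], [-1.34, 4.48], [0, 2.73], [-2.66, 2.66]. Speed limits (rad/s): [2.39, 2.39, 2.79, 3.14, 3.14, 3.14].

INTERFACE

Orientations are given as a rotation vector (axis times angle).
In Python, from plant import robot gives the robot as it stands. The module is installed in compiled form; this text tells all that it offers.
- The arm moves only by the shell command python3 -m pendant 'ROWS' [FORCE]. ROWS is JSON, a list that holds one entry, the list of rows, each a list of 5 numbers: the opening, from 0 (shut) to 1 (fully open), then the shift along the tool's x, y, z in cm, then the turn about the tool's z in degrees. In form: [[[fingers, x, y, z, roll], ...]]. A call has 1 to 8 rows; each row shifts and turns the commanded pose from where the row before left it, along the tool's axes as they then stand; what a row does not reach is not made up. A row lasts 1/10 s, in which the tool goes at most 50 mm and 8.59 degrees, less where a joint would pass 70% of its speed; a pose out of reach is approached as far as the arm can. A call is refused whole if a number of a shift passes 5 or a number of a turn 8.59, either way. A call with a gripper value outside its range is refused whole. The fingers move at their own pace and stop on an object; FORCE is the grip in N (left out, the last holds). Time passes only in rows, so rows that do not move let the fingers close. It gives the time, the measured TCP pose, the force, the opening and the grip force at its end, in the units of the state.
- robot.read_state(): the state, without advancing time (a new reading comes with each control period).
- robot.read_camera(name): name is "side" or "top"; returns a dict with "img" (420x560x3 uint8, blue, green, red), "K" (3x3 intrinsics, pixels), "pose" (4x4, takes a point from camera to world coordinates). Camera axes: x right, y up, looking along -z (the intrinsics and any distortion apply to the point x, -y, -z); pixel columns grow to the right and rows downward; lengths in m; the calibration is good to about 2 mm. A picture is of the moment at which its call begins. There is no depth.
- robot.close_job(): hands the job in; it is judged then, once.
The state is a dict: "t": time; "q": joint angles; "dq": joint speeds; "joint_torque": joint torques, N m; "tool_pos": TCP position; "orientation": TCP orientation; "force": force on the tool from outside, world axes, zero at the start; "wrist_torque": the same for the moment, N m; "opening": finger opening in m; "gripper_force": force on a finger pad.
Only numpy, scipy, OpenCV 4.12 (cv2) and the standard library are available. Lean on these libraries where they do the work, as an engineer would, in place of code of your own. Each camera call takes 0.05 s, during which the arm holds its last target. There are 200 camera calls.

## Working session

There is one attempt and no reset: what is moved stays moved. The work goes in short steps, Python scripts to look and compute and a shell command to move; the robot and the scene stay as the last step left them, time stands still between calls to the robot, and variables do not carry over. Pictures are saved under pics/ and viewed, at most 10 in all, crops included, and the job is handed in when it is done.

```bash
mkdir -p pics; cat > h.py <<'E'
import numpy as np, cv2, pickle
from plant import robot
def snap(n):
    for c in ("top","side"):
        d=robot.read_camera(c); cv2.imwrite(f"pics/{n}_{c}.png",d["img"]); pickle.dump(d,open(f"{n}_{c}.pkl","wb"))
def px2w(d,u,v,z):
    K,P=np.array(d["K"]),np.array(d["pose"]); r=np.linalg.inv(K)@[u,v,1]; r=P[:3,:3]@[r[0],-r[1],-r[2]]; o=P[:3,3]
    return o+r*(z-o[2])/r[2]
def w2px(d,p):
    K,P=np.array(d["K"]),np.array(d["pose"]); c=P[:3,:3].T@(np.array(p)-P[:3,3]); q=K@[c[0],-c[1],-c[2]]; return q[:2]/q[2]
E
python3 - <<'E'
from h import *
np.set_printoptions(precision=3,suppress=True)
snap("a")
for c in("top","side"):
    d=pickle.load(open(f"a_{c}.pkl","rb")); print(d.keys(),d["K"],d["pose"])
print(robot.tcp_to_grasp,robot.read_state())
E
```

```text
dict_keys(['img', 'K', 'pose']) [[418.486   0.    278.136]
 [  0.    418.486 210.34 ]
 [  0.      0.      1.   ]] [[-0.013  0.994 -0.113  0.467]
 [-1.    -0.012  0.009 -0.061]
 [ 0.007  0.113  0.994  0.904]
 [ 0.     0.     0.     1.   ]]
dict_keys(['img', 'K', 'pose']) [[431.77    0.    277.357]
 [  0.    431.77  207.334]
 [  0.      0.      1.   ]] [[-0.953  0.166 -0.252  0.369]
 [-0.301 -0.567  0.767  0.589]
 [-0.015  0.807  0.59   0.557]
 [ 0.     0.     0.     1.   ]]
0.0188 {'t': 0.1, 'q': array([ 1.026,  0.131,  1.489, -0.   ,  1.523, -0.085]), 'dq': array([-0.   ,  0.001,  0.   , -0.001,  0.002, -0.   ]), 'joint_torque': array([  0.001, -56.135, -49.309,   0.077,   0.029,  -0.   ]), 'tool_pos': array([0.266, 0.537, 0.218]), 'orientation': array([-0.716, -3.058,  0.002]), 'force': array([-0.386,  0.311, -0.485]), 'wrist_torque': array([-0.006,  0.03 ,  0.009]), 'gripper_force': 0.0, 'opening': 0.09315598187559958}
```

View pics/a_top.png

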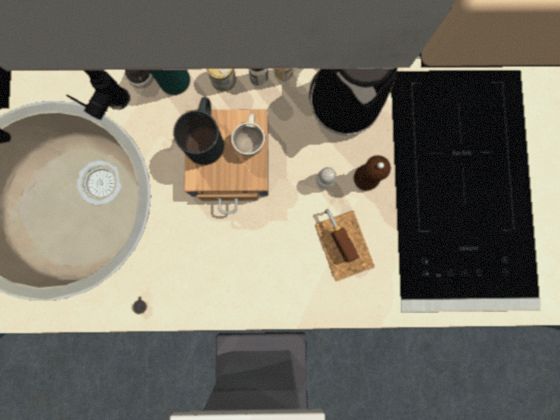

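View pics/a_side.png

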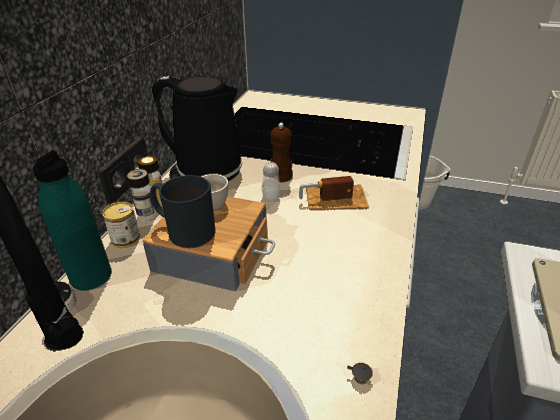

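The top view shows the box at about (228,153), with its loop at (228,207) and the mat at (345,245). The hook handle is near (344,244), with its shank running up-left to about (325,214). The salt shaker is at (327,177) and the mill at (373,170). I'll enlarge the key regions next.

```bash
python3 - <<'E'
from h import *
t=cv2.imread("pics/a_top.png"); s=cv2.imread("pics/a_side.png")
f=lambda im,x,y,w,h,k:cv2.resize(im[y:y+h,x:x+w],None,fx=k,fy=k,interpolation=cv2.INTER_CUBIC)
a=f(t,305,200,80,60,5); b=f(t,180,180,80,60,5)   # 400x300
c=f(s,290,170,80,60,5); d=f(s,225,195,80,60,5) 
cv2.imwrite("pics/z.png",np.vstack([np.hstack([a,b]),np.hstack([c,d])]))
E
```

```text
(no output)
```

View pics/z.png

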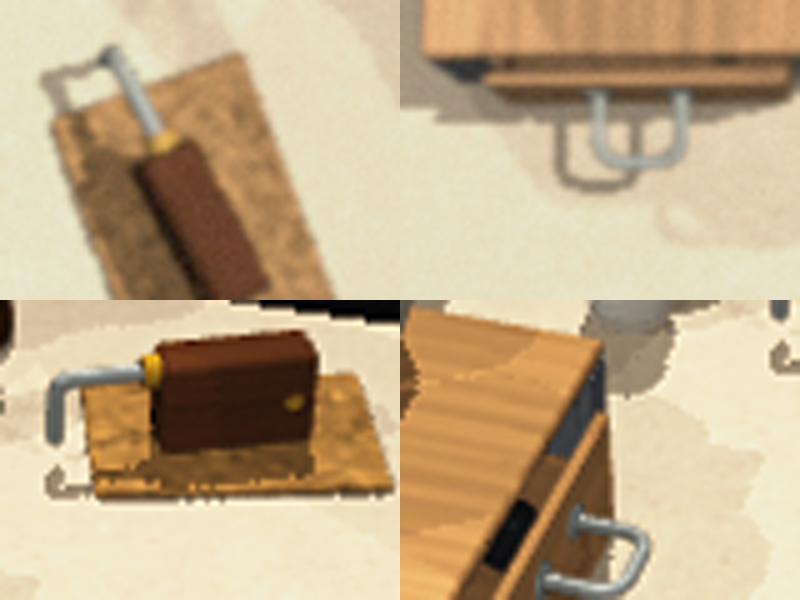

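The enlargement shows the shank bend at top-view pixel (327.4,210.6) and the shank meeting the handle at (336.4,227.6). The loop's outer bar runs from about (220,212) to (236.5,212), and the mat corners are at about (315.5,224) and (353.5,211).

```bash
python3 - <<'E'
from h import *
np.set_printoptions(precision=4,suppress=True)
d=pickle.load(open("a_top.pkl","rb")); e=pickle.load(open("a_side.pkl","rb"))
# refine: masks
im=d["img"]; hsv=cv2.cvtColor(im,cv2.COLOR_BGR2HSV)
P=lambda n,u,v,z:print(n,px2w(d,u,v,z)*1000)
P("bend",327.4,210.6,.043);P("shank root",336.4,227.6,.043)
for u,v in((334,232),(344,227.6),(358,254),(348,259.6)):P("handle top c",u,v,.051)
P("mat c",315.5,224,.005);P("mat c",353.5,211,.005);P("mat c",374,263,.005);P("mat c",337,279,.005)
P("loop outerL",220,212,.04);P("loop outerR",236.4,212,.04);P("rootL",220,199,.04);P("rootR",236.6,199,.04)
P("roof FL",184.8,191,.076);P("roof FR",268.5,195,.076) ;P("roof BR",269,111,.076)
P("front top L",200,195.5,.058);P("salt",326,174,.09);P("mill",378,162,.14)
# side: loop outer bar ends
Q=lambda n,u,v,z:print("side",n,px2w(e,u,v,z)*1000)
Q("outer near",225+235/5,195+ 283/5,.04);Q("outer far",225+240/5,195+240/5,.04)
Q("bend",290+55/5,170+80/5,.043);Q("tip",290+54/5,170+140/5,.009)
Q("root",290+145/5,170+73/5,.043)
E
```

```text
bend [ 563.1704 -170.8948   43.    ]
shank root [ 527.6633 -188.5374   43.    ]
handle top c [ 518.1715 -182.1911   51.    ]
handle top c [ 526.9049 -202.9008   51.    ]
handle top c [ 472.8855 -229.6834   51.    ]
handle top c [ 461.8703 -209.0015   51.    ]
mat c [ 538.6697 -149.3014    5.    ]
mat c [ 565.833  -232.2382    5.    ]
mat c [ 453.6374 -272.3039    5.    ]
mat c [ 420.9771 -192.2679    5.    ]
loop outerL [563.3435  51.7543  40.    ]
loop outerR [562.9218  17.7638  40.    ]
rootL [590.5684  51.8211  40.    ]
rootR [590.148   17.2943  40.    ]
roof FL [602.4225 117.3989  76.    ]
roof FR [592.3227 -49.7033  76.    ]
roof BR [765.9539 -52.5685  76.    ]
front top L [595.7019  90.2267  58.    ]
salt [ 630.8136 -164.0668   90.    ]
mill [ 642.3649 -255.3774  140.    ]
side outer near [558.7612  47.3128  40.    ]
side outer far [564.2534  24.6636  40.    ]
side bend [ 563.0447 -167.3533   43.    ]
side tip [ 563.7972 -170.7055    9.    ]
side root [ 527.071  -183.5555   43.    ]
```

```bash
python3 -m pendant '[[[0.7,0,0,0,8.5],[0.7,0,0,0,8.5],[0.7,0,0,0,8.5],[0.7,0,0,0,8.5],[0.7,0,0,0,8.5],[0.7,0,0,0,8.5],[0.7,0,0,0,8.5],[0.7,0,0,0,8.5]]]' 60
python3 -m pendant '[[[0.7,0,0,0,8.5],[0.7,0,0,0,8.5],[0.7,0,0,0,8.5],[0.7,0,0,0,8.5],[0.7,0,0,0,8.5],[0.7,0,0,0,8.5],[0.7,0,0,0,8.1]]]'
cat >> h.py <<'E'
from scipy.spatial.transform import Rotation as Ro
def to(x,y,z,yaw):
    s=robot.read_state(); R=Ro.from_rotvec(s["orientation"]).as_matrix()
    cy=np.degrees(np.arctan2(R[1,0],R[0,0]))
    print("t",s["t"],"pos",np.round(s["tool_pos"]*1000,1),"F",np.round(s["force"],1),"op",round(s["opening"]*1000,1),"gf",s["gripper_force"],"yaw",round(cy,2),"tilt",np.round(R[2],4))
    print("tool shift cm",np.round(R.T@(np.array([x,y,z])-s["tool_pos"]*1000)/10,2),"roll",round(-(yaw-cy),2))
E
python3 -c "
from h import *
to(492,-206,90,26.5)"
```

```text
t: 0.9
tool_pos: [0.2661, 0.5374, 0.218]
orientation: [2.31, 2.128, -0.002]
force: [0.1, -0.0, -0.5]
opening: 0.0649
gripper_force: 0.0
t: 1.6
tool_pos: [0.2661, 0.5374, 0.218]
orientation: [3.059, 0.712, -0.001]
force: [-0.4, 0.4, 0.0]
opening: 0.0649
gripper_force: 0.0
t 1.6 pos [266.1 537.4 218. ] F [-0.4  0.4  0. ] op 64.9 gf 0.0 yaw 26.21 tilt [-1.e-03  6.e-04 -1.e+00]
tool shift cm [-12.55  76.67  12.86] roll -0.29
```

```bash
python3 -m pendant '[[[0.7,-0.74,4.51,0.76,0],[0.7,-0.74,4.51,0.76,0],[0.7,-0.74,4.51,0.76,0],[0.7,-0.74,4.51,0.76,0],[0.7,-0.74,4.51,0.76,0],[0.7,-0.74,4.51,0.76,0],[0.7,-0.74,4.51,0.76,0],[0.7,-0.74,4.51,0.76,0]]]' >/dev/null
python3 -m pendant '[[[0.7,-0.74,4.51,0.76,0],[0.7,-0.74,4.51,0.76,0],[0.7,-0.74,4.51,0.76,0],[0.7,-0.74,4.51,0.76,0],[0.7,-0.74,4.51,0.76,0],[0.7,-0.74,4.51,0.76,0],[0.7,-0.74,4.51,0.76,0],[0.7,-0.74,4.51,0.76,0]]]' >/dev/null
python3 -c "
from h import *
to(492,-206,80,26.5)
snap('b')
t=cv2.imread('pics/b_top.png'); s=cv2.imread('pics/b_side.png')
f=lambda im,x,y,w,h,k:cv2.resize(im[y:y+h,x:x+w],None,fx=k,fy=k,interpolation=cv2.INTER_CUBIC)
cv2.imwrite('pics/bz.png',np.hstack([f(t,290,170,100,130,4),f(s,290,130,100,130,4)]))
d=pickle.load(open('b_side.pkl','rb'));ts=robot.read_state()['tool_pos'];print(w2px(d,ts),w2px(d,[.492,-.206,.051]))
"
```

```text
t 3.2 pos [ 482.9 -162.6   96.4] F [1.8 1.2 0.6] op 65.2 gf 0.0 yaw 26.53 tilt [-1.e-04 -4.e-04 -1.e+00]
tool shift cm [-1.12  4.29  1.64] roll 0.03
[339.3510865 171.1934452] [337.26610892 178.55359383]
```

View pics/bz.png

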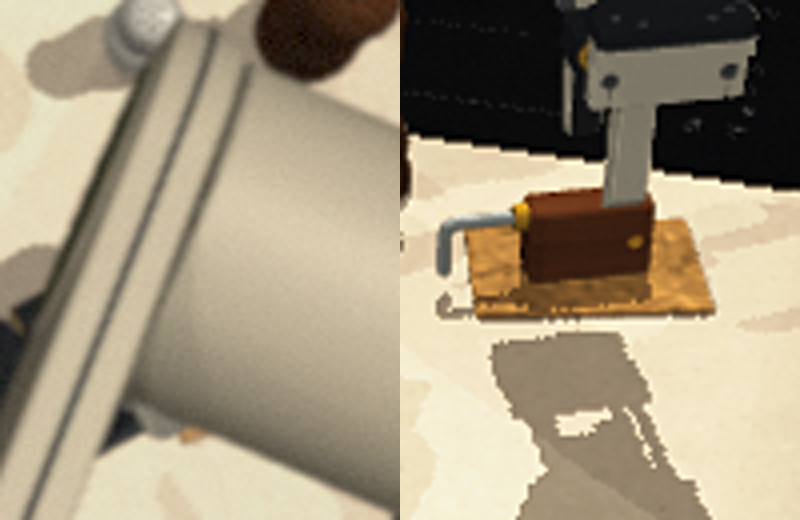

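The side crop shows the open fingers (near finger at side pixel about (346,175)) short of the handle at (337,189), and the hook undisturbed. I'll centre over it, go down and grip.

```bash
python3 -m pendant '[[[0.7,-1.12,4.29,0,0],[0.7,0,0,0,0],[0.7,0,0,3.5,0],[0.7,0,0,3,0],[0.7,0,0,2,0],[0.7,0,0,0,0]]]' >/dev/null
python3 -c "
from h import *
to(492,-206,11,26.5)"
```

```text
t 3.9 pos [ 489.  -201.7    8.5] F [-1.5  0.1 -0.3] op 65.3 gf 0.0 yaw 26.58 tilt [-0.0039 -0.0058 -1.    ]
tool shift cm [ 0.07  0.52 -0.25] roll 0.08
```

```bash
python3 -m pendant '[[[0.7,0,0,0,0],[0.7,0,0,0,0]]]' >/dev/null
python3 -c "
from h import *
to(492,-206,11,26.5)"
```

```text
t 4.1 pos [ 493.3 -204.3   13.8] F [ 0.7  0.1 -0.4] op 65.1 gf 0.0 yaw 26.57 tilt [ 0.0015  0.0019 -1.    ]
tool shift cm [-0.19  0.1   0.28] roll 0.07
```

```bash
python3 -m pendant '[[[0.7,-0.1,0.1,0.1,0],[0.4,0,0,0,0],[0.3,0,0,0,0],[0,0,0,0,0],[0,0,0,0,0],[0,0,0,0,0],[0,0,0,0,0]]]' 60
python3 -c "
from h import *
to(492,-206,11,26.5)"
```

```text
t: 4.8
tool_pos: [0.4917, -0.2055, 0.011]
orientation: [3.058, 0.722, 0.0]
force: [0.5, -0.6, -1.4]
opening: 0.0259
gripper_force: 60.0
t 4.8 pos [ 491.7 -205.5   11. ] F [ 0.5 -0.6 -1.4] op 25.9 gf 59.95557725429535 yaw 26.56 tilt [-0.e+00  1.e-04 -1.e+00]
tool shift cm [0.01 0.06 0.  ] roll 0.06
```

```bash
python3 -m pendant '[[[0,0,0,-1,0],[0,0,0,-2.5,0],[0,0,0,-3,0],[0,0,0,-0.5,6.8],[0,0,0,0,6.8],[0,0,0,0,6.8],[0,0,0,0,6.8],[0,0,-3,0,0]]]' >/dev/null
python3 -m pendant '[[[0,0.1,-4,0,0],[0,0.1,-4,0,0],[0,0.1,-4,0,0],[0,0.1,-4,0,0],[0,0.1,-3,0,0],[0,0,-2,0,0],[0,0,0,0,0],[0,0,0,0,0]]]' >/dev/null
python3 -c "
from h import *
to(500,35.5,80,-0.7)
snap('c')
t=cv2.imread('pics/c_top.png'); s=cv2.imread('pics/c_side.png')
f=lambda im,x,y,w,h,k:cv2.resize(im[y:y+h,x:x+w],None,fx=k,fy=k,interpolation=cv2.INTER_CUBIC)
cv2.imwrite('pics/cz.png',np.hstack([f(t,190,175,80,100,5),f(s,225,190,80,100,5)]))
"
```

```text
t 6.4 pos [499.3  34.6  81.4] F [-0.2 -1.4 -1.5] op 25.6 gf 59.95505154132843 yaw -0.57 tilt [ 1.e-04  4.e-04 -1.e+00]
tool shift cm [ 0.07 -0.09  0.14] roll 0.13
```

View pics/cz.png

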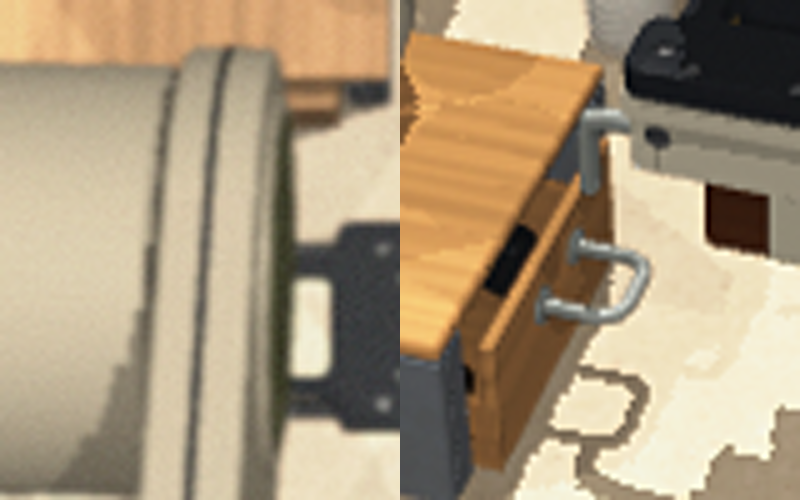

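In the side view the pin's lower end is at about (263,228), above the loop. The loop's opening is around (265,246), and the arm hides the top view.

```bash
python3 -c "
from h import *
np.set_printoptions(precision=2,suppress=True)
d=pickle.load(open('c_side.pkl','rb'))
print('tip',px2w(d,263,227.6,.0794)*1000)
print('pin top/bend',px2w(d,263.5,214,.1094)*1000)
# projections in crop coords
for n,p in dict(centre=(579.5,34.7,40),outL=(563,51.7,40),outR=(563,17.8,40),rootL=(593,51.7,40),rootR=(593,17.8,40),tip=(578,34,79.4)).items():
    print(n,(w2px(d,np.array(p)/1000)-[225,190])*5+[400,0])
"
```

```text
tip [579.06  33.41  79.4 ]
pin top/bend [577.25  32.83 109.4 ]
centre [591.48 274.57]
outL [619.8  313.69]
outR [649.03 253.85]
rootL [540.37 297.54]
rootR [571.91 238.79]
tip [592.3  189.55]
```

```bash
python3 -m pendant '[[[0,0,-0.15,1,0.1],[0,0,0,1.2,0],[0,0,0,1,0],[0,0,0,0.7,0],[0,0,0,0.6,0],[0,0,0,0.4,0],[0,0,0,0,0]]]'

```

```text
t: 7.2
tool_pos: [0.4989, 0.036, 0.0313]
orientation: [-3.142, 0.02, 0.002]
force: [0.9, -0.5, -0.9]
opening: 0.0259
gripper_force: 60.0
```

```bash
python3 -m pendant '[[[0,0,0,0.5,0],[0,0,0,0.4,0],[0,0,0,0,0],[0,0,0,0,0],[0,0,0,0,0]]]'
python3 -c "
from h import *
snap('d')
t=cv2.imread('pics/d_top.png'); s=cv2.imread('pics/d_side.png')
cv2.imwrite('pics/dz.png',cv2.resize(s[190:290,225:325],None,fx=5,fy=5,interpolation=cv2.INTER_CUBIC))
"
```

```text
t: 7.7
tool_pos: [0.4996, 0.036, 0.0232]
orientation: [3.141, -0.02, 0.001]
force: [-0.1, -0.6, -1.8]
opening: 0.026
gripper_force: 60.0
```

View pics/dz.png

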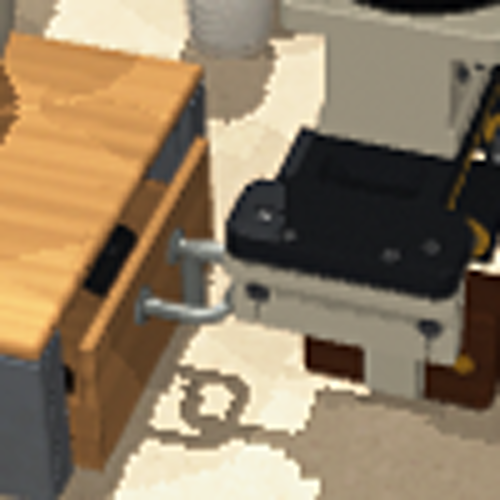

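In the side crop, at about (193,270), the pin is inside the loop. I'll take up the slack.

```bash
python3 -m pendant '[[[0,-0.2,0,0,0],[0,-0.2,0,0,0],[0,-0.2,0,0,0],[0,-0.15,0,0,0],[0,-0.1,0,0,0],[0,-0.1,0,0,0],[0,-0.1,0,0,0],[0,-0.1,0,0,0]]]'
python3 -m pendant '[[[0,-0.15,0,0,0],[0,-0.15,0,0,0],[0,-0.2,0,0,0],[0,-0.2,0,0,0],[0,-0.2,0,0,0]]]'
```

```text
t: 8.6
tool_pos: [0.4882, 0.0361, 0.0232]
orientation: [-3.142, 0.02, -0.001]
force: [2.5, 0.4, -3.6]
opening: 0.0258
gripper_force: 60.0
t: 9.1
tool_pos: [0.4788, 0.0363, 0.0231]
orientation: [3.142, -0.02, 0.0]
force: [1.3, -0.4, -1.0]
opening: 0.0257
gripper_force: 60.0
```

```bash
python3 -m pendant '[[[0,-0.25,0,0,0],[0,-0.3,0,0,0],[0,-0.3,0,0,0],[0,-0.3,0,0,0],[0,-0.3,0,0,0],[0,-0.25,0,0,0],[0,-0.2,0,0,0],[0,-0.1,0,0,0]]]'
python3 -m pendant '[[[0,-0.1,0,0,0],[0,-0.1,0,0,0],[0,-0.1,0,0,0],[0,-0.1,0,0,0]]]'
```

```text
t: 9.9
tool_pos: [0.4587, 0.0365, 0.0231]
orientation: [3.142, -0.02, 0.0]
force: [2.5, -0.1, -2.2]
opening: 0.0258
gripper_force: 60.0
t: 10.3
tool_pos: [0.4549, 0.0366, 0.0231]
orientation: [3.142, -0.02, 0.0]
force: [2.4, -0.8, -1.6]
opening: 0.0258
gripper_force: 60.0
```

```bash
python3 -m pendant '[[[0,-0.1,0,0,0],[0,-0.1,0,0,0],[0,-0.1,0,0,0]]]'
```

```text
t: 10.6
tool_pos: [0.4518, 0.0366, 0.0231]
orientation: [-3.142, 0.02, -0.0]
force: [2.2, -0.1, -1.6]
opening: 0.0256
gripper_force: 60.0
```

```bash
python3 -m pendant '[[[0,-0.1,0,0,0],[0,-0.1,0,0,0],[0,-0.1,0,0,0],[0,-0.1,0,0,0]]]'
```

```text
t: 11.0
tool_pos: [0.4478, 0.0367, 0.023]
orientation: [3.142, -0.02, 0.0]
force: [3.0, 0.3, -1.1]
opening: 0.0257
gripper_force: 60.0
```

```bash
python3 -m pendant '[[[0,-0.1,0,0,0],[0,-0.1,0,0,0],[0,-0.1,0,0,0]]]'
```

```text
t: 11.3
tool_pos: [0.4448, 0.0367, 0.023]
orientation: [3.142, -0.02, -0.0]
force: [2.7, 0.1, -2.3]
opening: 0.0259
gripper_force: 60.0
```

```bash
python3 -m pendant '[[[0,-0.1,0,0,0],[0,-0.1,0,0,0],[0,-0.1,0,0,0]]]'
```

```text
t: 11.6
tool_pos: [0.4418, 0.0367, 0.0231]
orientation: [3.141, -0.02, 0.0]
force: [2.5, 0.2, -0.8]
opening: 0.0254
gripper_force: 60.0
```

```bash
python3 -m pendant '[[[0,-0.1,0,0,0],[0,-0.1,0,0,0],[0,-0.1,0,0,0]]]'
```

```text
t: 11.9
tool_pos: [0.4388, 0.0368, 0.0231]
orientation: [3.142, -0.02, 0.0]
force: [3.0, 1.4, -0.7]
opening: 0.0257
gripper_force: 60.0
```

```bash
python3 -m pendant '[[[0,-0.1,0,0,0],[0,-0.1,0,0,0],[0,-0.1,0,0,0]]]'
```

```text
t: 12.2
tool_pos: [0.4358, 0.0368, 0.023]
orientation: [-3.142, 0.02, -0.0]
force: [2.2, 0.4, -1.0]
opening: 0.0257
gripper_force: 60.0
```

```bash
python3 -m pendant '[[[0,-0.1,0,0,0],[0,-0.1,0,0,0],[0,-0.1,0,0,0],[0,-0.1,0,0,0]]]'
```

```text
t: 12.6
tool_pos: [0.4318, 0.0369, 0.023]
orientation: [3.142, -0.02, -0.0]
force: [2.6, -0.4, -1.3]
opening: 0.0257
gripper_force: 60.0
```

```bash
python3 -m pendant '[[[0,-0.1,0,0,0],[0,-0.1,0,0,0],[0,-0.1,0,0,0],[0,-0.1,0,0,0]]]'
```

```text
t: 13.0
tool_pos: [0.4278, 0.0369, 0.0231]
orientation: [3.142, -0.02, 0.0]
force: [2.7, -0.2, -1.6]
opening: 0.0258
gripper_force: 60.0
```

```bash
python3 -m pendant '[[[0,-0.1,0,0,0],[0,-0.1,0,0,0],[0,-0.1,0,0,0]]]'
```

```text
t: 13.3
tool_pos: [0.425, 0.0369, 0.0231]
orientation: [3.141, -0.02, 0.001]
force: [4.3, -1.0, -2.1]
opening: 0.0259
gripper_force: 60.0
```

```bash
python3 -m pendant '[[[0,-0.1,0,0,0],[0,-0.05,0,0,0],[0,0,0,0,0]]]'
```

```text
t: 13.6
tool_pos: [0.4238, 0.0366, 0.0232]
orientation: [3.141, -0.021, 0.002]
force: [6.0, -3.3, -3.2]
opening: 0.0258
gripper_force: 60.0
```

```bash
python3 -m pendant '[[[0,-0.1,0,0,0],[0,0,0,0,0]]]'
```

```text
t: 13.8
tool_pos: [0.4233, 0.0365, 0.0233]
orientation: [3.141, -0.021, 0.003]
force: [7.4, -2.8, -4.3]
opening: 0.0257
gripper_force: 60.0
```

```bash
python3 -m pendant '[[[0,-0.1,0,0,0],[0,-0.1,0,0,0],[0,0,0,0,0]]]'
```

```text
t: 14.1
tool_pos: [0.4223, 0.0365, 0.0238]
orientation: [3.141, -0.021, 0.007]
force: [10.7, -2.5, -5.8]
opening: 0.0256
gripper_force: 60.0
```

```bash
python3 -m pendant '[[[0,-0.1,0,0,0],[0,-0.1,0,0,0],[0,0,0,0,0]]]'
```

```text
t: 14.4
tool_pos: [0.4215, 0.0364, 0.0244]
orientation: [3.141, -0.021, 0.01]
force: [14.3, -3.3, -6.1]
opening: 0.0256
gripper_force: 60.0
```

```bash
python3 -m pendant '[[[0,0,0,0,0],[0,0,0,0,0],[0,0,0,0,0],[0,0,0,0,0]]]'; python3 -m pendant '[[[0,0,0,0,0],[0,0,0,0,0],[0,0,0,0,0],[0,0,0,0,0]]]'
```

```text
t: 14.8
tool_pos: [0.4214, 0.0364, 0.0243]
orientation: [3.141, -0.021, 0.01]
force: [14.3, -2.9, -6.2]
opening: 0.0251
gripper_force: 60.0
t: 15.2
tool_pos: [0.4214, 0.0364, 0.0243]
orientation: [3.141, -0.021, 0.01]
force: [13.8, -2.8, -5.3]
opening: 0.0259
gripper_force: 60.0
```

```bash
python3 -m pendant '[[[0,0,0,0,0],[0,0,0,0,0],[0,0,0,0,0],[0,0,0,0,0],[0,0,0,0,0],[0,0,0,0,0]]]'
```

```text
t: 15.8
tool_pos: [0.4215, 0.0364, 0.0244]
orientation: [3.141, -0.021, 0.01]
force: [14.2, -2.1, -5.5]
opening: 0.026
gripper_force: 60.0
```

```bash
python3 -m pendant '[[[0,0.1,0,0,0],[0,0.15,0,0,0],[0,0.15,0,0,0],[0,0.2,0,0,0],[0,0.2,0,0,0],[0,0.2,0,0,0],[0,0.2,0,0,0],[0,0,0,0,0]]]'; python3 -m pendant '[[[0,0.1,0,0,0],[0,0,0,0,0]]]'
python3 -c "
from h import *
to(430,36,80,-.7)
snap('e')
t=cv2.imread('pics/e_top.png'); s=cv2.imread('pics/e_side.png')
f=lambda im,x,y,w,h,k:cv2.resize(im[y:y+h,x:x+w],None,fx=k,fy=k,interpolation=cv2.INTER_CUBIC)
cv2.imwrite('pics/ez.png',np.hstack([f(t,180,150,100,130,4),f(s,240,190,100,130,4)]))
"
```

```text
t: 16.6
tool_pos: [0.4302, 0.037, 0.0228]
orientation: [-3.141, 0.02, 0.001]
force: [0.2, 0.3, -1.0]
opening: 0.0258
gripper_force: 60.0
t: 16.8
tool_pos: [0.4313, 0.0369, 0.023]
orientation: [3.142, -0.02, -0.0]
force: [-0.6, 0.9, -2.2]
opening: 0.0257
gripper_force: 60.0
t 16.8 pos [431.3  36.9  23. ] F [-0.6  0.9 -2.2] op 25.7 gf 59.95515704154968 yaw -0.74 tilt [-2.e-04  0.e+00 -1.e+00]
tool shift cm [-0.13  0.09 -5.7 ] roll -0.04
```

View pics/ez.png

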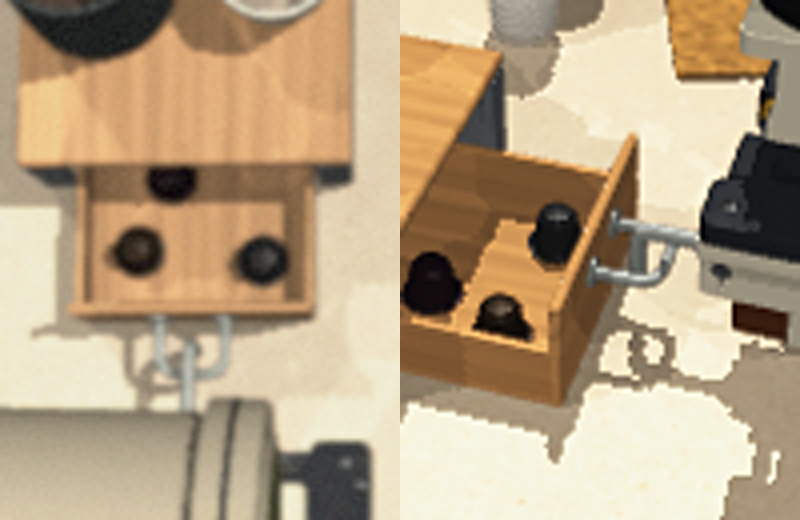

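The pin is free near the middle of the loop (top crop (187,347), prongs at 158 and 225). All three capsules are upright in the tray. I'll lift straight out and carry the hook back.

```bash
python3 -m pendant '[[[0,0,0,-0.5,0],[0,0,0,-1,0],[0,0,0,-1.5,0],[0,0,0,-1.5,0],[0,0,0,-1.5,0],[0,0,2,-0.5,0],[0,0.3,3.5,0,0],[0,0.8,3.5,0,0]]]'; python3 -m pendant '[[[0,1,3.5,0,0],[0,1,3.5,0,0],[0,1,3.5,0,0],[0,0.5,2.5,0,-6.8],[0,0,1,0,-6.8],[0,0,0,0,-6.8],[0,0,0,0,-6.8],[0,0,0,0,0]]]'
python3 -c "
from h import *
to(491.7,-205.5,13,26.56)"
```

```text
t: 17.7
tool_pos: [0.4416, -0.054, 0.0895]
orientation: [3.141, -0.018, 0.003]
force: [0.4, -0.2, -1.8]
opening: 0.0257
gripper_force: 60.0
t: 18.5
tool_pos: [0.4758, -0.194, 0.0889]
orientation: [3.057, 0.721, 0.001]
force: [0.0, 0.5, -2.3]
opening: 0.026
gripper_force: 60.0
t 18.5 pos [ 475.8 -194.    88.9] F [ 0.   0.5 -2.3] op 26.0 gf 59.95369613170624 yaw 26.54 tilt [ 4.e-04  6.e-04 -1.e+00]
tool shift cm [0.91 1.74 7.59] roll -0.02
```

```bash
python3 -m pendant '[[[0,0.9,1.74,0,0],[0,0,0,2,0],[0,0,0,2,0],[0,0,0,1.5,0],[0,0,0,1,0],[0,0,0,0.6,0],[0,0,0,0,0],[0,0,0,0,0]]]'
python3 -c "
from h import *
to(491.7,-205.5,11,26.56)
snap('f')
s=cv2.imread('pics/f_side.png')
cv2.imwrite('pics/fz.png',cv2.resize(s[150:220,280:390],None,fx=5,fy=5,interpolation=cv2.INTER_CUBIC))"
```

```text
t: 19.3
tool_pos: [0.4919, -0.2054, 0.0177]
orientation: [3.058, 0.718, 0.001]
force: [1.1, 0.7, -0.4]
opening: 0.0257
gripper_force: 60.0
t 19.3 pos [ 491.9 -205.4   17.7] F [ 1.1  0.7 -0.4] op 25.7 gf 59.95515167713165 yaw 26.44 tilt [ 5.e-04  7.e-04 -1.e+00]
tool shift cm [-0.02 -0.    0.67] roll -0.12
```

View pics/fz.png

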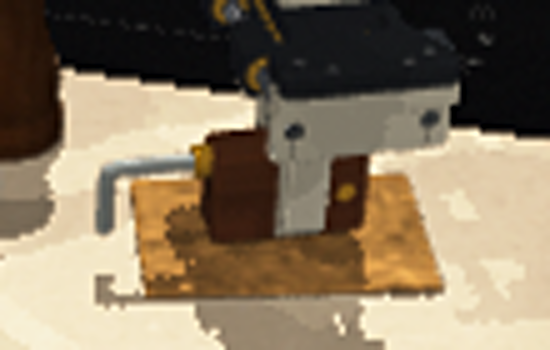

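The hook hangs level over the mat, with its tip at crop (105,230). I'll lower it gently to contact.

```bash
python3 -m pendant '[[[0,0,0,0.3,0],[0,0,0,0.2,0],[0,0,0,0.1,0],[0,0,0,0.05,0],[0,0,0,0,0]]]'
```

```text
t: 19.9
tool_pos: [0.4914, -0.2053, 0.011]
orientation: [-3.058, -0.719, 0.0]
force: [-2.5, 0.8, 4.9]
opening: 0.0259
gripper_force: 60.0
```

```bash
python3 -m pendant '[[[0,0,0,0,0],[0,0,0,0,0]]]' 5
python3 -m pendant '[[[0.35,0,0,0,0],[0.45,0,0,0,0],[0.6,0,0,0,0],[0.7,0,0,0,0],[0.7,0,0,0,0],[0.7,0,0,0,0]]]'
python3 -c "
from h import *
to(491.7,-205.5,11,26.56)"
```

```text
t: 20.1
tool_pos: [0.4914, -0.2053, 0.011]
orientation: [3.058, 0.719, -0.0]
force: [-3.9, 0.5, 5.4]
opening: 0.0259
gripper_force: 5.0
t: 20.7
tool_pos: [0.4914, -0.2052, 0.0105]
orientation: [3.058, 0.719, -0.0]
force: [0.2, -0.3, 0.0]
opening: 0.0641
gripper_force: 0.0
t 20.7 pos [ 491.4 -205.2   10.5] F [ 0.2 -0.3  0. ] op 64.1 gf 0.0 yaw 26.46 tilt [-0. -0. -1.]
tool shift cm [ 0.02  0.04 -0.05] roll -0.1
```

Next I lift clear, back the arm off toward the robot, and look.

```bash
python3 -m pendant '[[[0.7,0,0,-1.5,0],[0.7,0,0,-3,0],[0.7,0,0,-4,0],[0.7,0,0,-4,0],[0.7,0,0,-4,0],[0.7,-3,0,-2,0],[0.7,-4,0,0,0],[0.7,0,0,0,0]]]'
python3 -c "
from h import *
snap('g')
t=cv2.imread('pics/g_top.png'); s=cv2.imread('pics/g_side.png')
cv2.imwrite('pics/gz.png',np.hstack([cv2.resize(t[80:300,160:400],None,fx=1.6,fy=1.6),cv2.resize(s[90:310,135:375],None,fx=1.6,fy=1.6)]))"
```

```text
t: 21.5
tool_pos: [0.4266, -0.2383, 0.1979]
orientation: [3.056, 0.715, 0.001]
force: [0.8, -0.3, -1.1]
opening: 0.065
gripper_force: 0.0
```

View pics/gz.png

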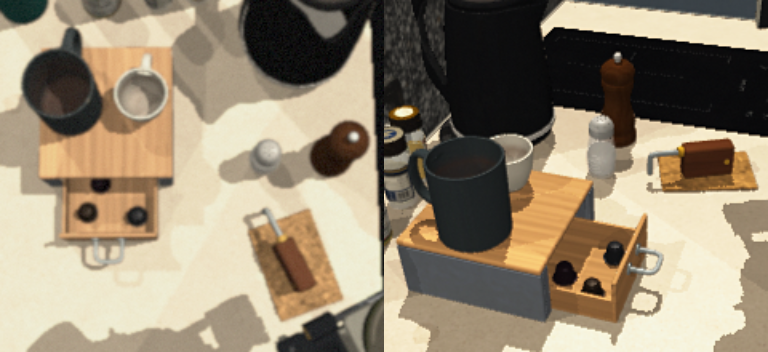

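The last picture shows the hook standing upright on its mat (top crop (290,258)) and the tray out with all three capsules in it. The cups, shaker and mill haven't moved. I'll hand the job in.

```bash
python3 -c "
from plant import robot
print(robot.close_job())"
```

```text
the job is handed in; nothing more can be done
None
```

The job is done and handed in after 21.5 s of robot time: I drew the tray to its stop and held it there at about 14 N for over one second (highest reading 14.3 N). The tray is out with its capsules in it, the hook is back on its mat, and the cups, shaker and mill look unmoved in the last pictures.

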